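Unclip the wide-headed dispersing shaft for washing

TASK

Two steel mixing shafts are held level in sprung clips on two stands. Take the one with the wide slotted head: grip it in the middle between its two clips, snap it straight forward out of them, lower it into the shallow metal tray and let go so that it lies flat on the tray's floor. Leave the slim shaft in its clips.

Things in the scene. Friction and masses are not known exactly. Their poses are not given: they have to be found in the camera images.
- shaft_wide: Shaft to take: bare steel tube 16 mm in diameter, level along its own y, 220 mm long, about 200 g. Origin on its axis midway between its clips (grip here), 110 mm above the table at the start. At its -y end (y -115 to -83 mm) the wide slotted head, 30 mm in diameter; at +y (83 to 105 mm) a coupling of 22 mm. It may roll about y.
- stand_wide: Fixed stand of that shaft. Origin on the table below the shaft's middle; clips open to its -x (towards the robot), y along the shaft. Base x -15 to 55, 150 wide, 12 high (mm). Posts at y -55 and 55, behind the shaft, 114 high, each with a white C-clip 14 wide, to 125 high; between them 94 mm is free. A level pull of 10 to 22 N along -x frees the shaft; clear of the jaws after 30 mm.
- shaft_slim: The shaft to leave alone: same tube, coupling and length, but its -y end is a plain 13 mm tip without a wide head. Held in an identical stand; the two stands are side by side in either order. Origin and axes as for the other shaft.
- tray: Fixed shallow open metal tray, nearer the robot than the stands: 140 mm (its x) by 300 mm (its y) outside, walls 4 mm thick and 25 mm high, floor top about 4 mm above the table. Origin at the centre of its underside on the table, z up. The shaft fits in lengthwise along the tray's y.
Mind the look-alikes: they are no part of the job. Leave any purple or yellow look-alike of the shaft_wide alone.

How it is judged:
On the way, in this order (a step that is already met when the one before it is completed fails the run):
1. the wide-headed shaft, held in the gripper, is straight ahead of its clips and clear of them (x of shaft_wide in the frame of stand_wide below -0.022 m and y of shaft_wide in the frame of stand_wide between -0.03 and 0.03 m and z of shaft_wide in the frame of stand_wide above 0.085 m and contact force between the fingers and shaft_wide above 0.5 N), for 0.1 s.
2. the shaft, still held, is lowered to within 50 mm of the table over the tray (z of shaft_wide in the frame of tray below 0.05 m and x of shaft_wide in the frame of tray between -0.065 and 0.065 m and y of shaft_wide in the frame of tray between -0.06 and 0.06 m and contact force between the fingers and shaft_wide above 0.5 N), for 0.1 s.
At the end, for the whole second after the job is handed in: The wide-headed shaft lies at rest flat on the tray's floor, both ends inside the rim (its middle less than 21 mm above the table, within 65 mm of the tray's centre across and 60 mm along); the slim shaft is still in its clips, within 15 mm of where it was (z of shaft_wide in the frame of tray below 0.021 m and x of shaft_wide in the frame of tray between -0.065 and 0.065 m and y of shaft_wide in the frame of tray between -0.06 and 0.06 m and linear speed of shaft_wide below 0.03 m/s and distance of shaft_slim from where it was at the start of the episode below 0.015 m); the robot touches nothing.
It fails at once if the slim shaft is pulled from its clips (moved more than 15 mm) (distance of shaft_slim from where it was at the start of the episode above 0.015 m).
It also fails if it takes over 40 s, if anything falls off the work surface, if the arm or the gripper's body presses on something with over 40 N, if the wrist force passes 120 N, or if a joint passes its speed limit or range.

ROBOT

A 7-joint arm with a two-finger parallel gripper is mounted at the origin on the work surface. World frame = base frame: x ahead of the robot, y to its left, z up, the work surface at z = 0. Lengths are in m, angles in rad, forces in N, time in s.
With the tool pointing down it reaches from about 0.425 to 0.875 m from the base axis. Payload 4.7 kg.
Tool frame: the origin (TCP) lies midway between the tips of the shut fingers; the grasp point (between the pads) lies 19 mm behind it; y points along the fingers, z is the direction in which the jaws open and shut, and the axes are right-handed (so a half turn about y gives the same grasp; the last joint's range is limited). The gripper opens to 87 mm and grips with 3 to 60 N. Pads are 19 mm wide; open, the fingers measure 117 mm over their backs; the gripper's body (75 mm by 190 mm) begins 51 mm behind the grasp point.
Start: joints at [1.141, 0.321, -0.07, 1.45, 0.023, 1.371, -0.057], TCP at [0.279, -0.587, 0.223] pointing down, gripper open.
Joint ranges: [-2.86, 2.86], [-0.3, 2.09], [-1.38, 1.24], [0.06, 2.45], [-1.56, 4.7], [0.09, 2.05], [-2.69, 2.69]. Speed limits (rad/s): [2.57, 2.57, 3.14, 3.14, 3.14, 3.14, 3.14].

INTERFACE

Orientations are given as a rotation vector (axis times angle).
In Python, from bench import ctrl gives the robot as it stands.
- The arm moves only by the tool play_rows, never from a script. Its arguments are lists of equal length, an entry for each row: "translation": the shift along the tool's x, y, z in mm, a list of three; "turn": the turn, a rotation vector about the tool's x, y, z in rad, a list of three; "fingers": the opening, from -1 (shut) to 1 (fully open), so that 0 is half open. In form: {"translation": [[dx, dy, dz], ...], "turn": [[wx, wy, wz], ...], "fingers": [fingers, ...]}. A call has exactly 10 rows; each row shifts and turns the commanded pose from where the row before left it, along the tool's axes as they then stand; what a row does not reach is not made up. A row lasts 1/12 s, in which the tool goes at most 41.7 mm and 7.16 degrees, less where a joint would pass 70% of its speed; a pose out of reach is approached as far as the arm can. A call with a gripper value outside its range is refused whole. The fingers move at their own pace and stop on an object; "grip_force" is the grip in N (left out, the last holds). Time passes only in rows, so rows that do not move let the fingers close, or fill a call up. It gives the time, the measured TCP pose, the force and the opening at its end, in the units of the state.
- ctrl.get_state(): the state, without advancing time (a new reading comes with each control period).
- ctrl.get_image(name): name is "scene" or "top"; returns the picture (480x640x3 uint8, blue, green, red); there is no depth.
- ctrl.camera_info(name): a dict with "camera_matrix" (3x3 intrinsics, pixels), "R" (3x3) and "t" (3): a world point X has camera coordinates R X + t. Camera axes: x right, y down, z forward; pixel columns grow to the right and rows downward; lengths in m; the calibration is good to about 2 mm. A picture is of the moment at which its call begins. camera_info takes no time and is no camera call.
- ctrl.close_job(): hands the job in, once; it reports no verdict.
The state is a dict: "time": time; "joint_positions": joint angles; "qd": joint speeds; "joint_torque": joint torques, N m; "position": TCP position; "tool_rot": TCP orientation; "ft_force": force on the tool from outside, world axes, zero at the start; "torque": the same for the moment, N m; "grip_width": opening from 0.0 (shut) to 1.0 (fully open).
Only numpy, scipy, OpenCV 4.12 (cv2) and the standard library are available. Lean on these libraries where they do the work, as an engineer would, in place of code of your own. Each camera call takes 0.05 s, during which the arm holds its last target.

## Working session

There is one attempt and no reset: what is moved stays moved. The work goes in short steps, Python scripts to look and compute and a tool call to move; the robot and the scene stay as the last step left them, time stands still between calls to the robot, and variables do not carry over. Pictures are saved under pics/ and viewed, and the job is handed in when it is done.

Besides the shell and the picture viewer there is one more tool, called after "Request:" as name(argument=value, ...) on one line, values as JSON. play_rows: Moves the arm, as the interface text tells. Its arguments: {"type":"object","properties":{"translation":{"type":"array"},"turn":{"type":"array"},"fingers":{"type":"array"},"grip_force":{"type":"number"}},"required":["translation","turn","fingers"]}

```bash
mkdir -p pics; ls; python3 - <<'E'
from bench import ctrl
import cv2
s=ctrl.get_state()
for k in s: print(k,s[k])
for n in("scene","top"):
    cv2.imwrite(f"pics/{n}0.png",ctrl.get_image(n)); print(n,ctrl.camera_info(n))
E
```

```text
pics
time 0.0
joint_positions [ 1.14109991  0.32183621 -0.07007362  1.45167217  0.02260716  1.37077875
 -0.05689454]
qd [ 0.00064803 -0.00078559  0.00099439 -0.00045583 -0.00109455 -0.00119055
 -0.00066105]
joint_torque [-6.98691438e-04 -4.91292787e+01 -4.04252177e-01 -3.12521267e+01
 -6.40344224e-02  4.39421413e-02  1.56615042e-04]
position [ 0.27880296 -0.58656482  0.22145426]
tool_rot [-0.4462958   1.97752502 -1.97381011]
ft_force [ 0.1087996  -0.77974959 -1.01362701]
torque [-0.02258246 -0.01180695  0.01137372]
grip_width 0.9983329755156859
scene {'camera_matrix': array([[474.37474011,   0.        , 317.16030353],
       [  0.        , 474.37474011, 237.86620675],
       [  0.        ,   0.        ,   1.        ]]), 'R': array([[ 0.19152262,  0.98147439,  0.00520717],
       [ 0.58234353, -0.10936333, -0.80555302],
       [-0.79006018,  0.15731399, -0.59250081]]), 't': array([-0.106077  , -0.18057209,  1.44153397])}
top {'camera_matrix': array([[478.759305  ,   0.        , 319.94501069],
       [  0.        , 478.759305  , 243.76882622],
       [  0.        ,   0.        ,   1.        ]]), 'R': array([[ 0.03622234, -0.99934106,  0.00232221],
       [-0.9757695 , -0.03586952, -0.21584083],
       [ 0.2157819 ,  0.00555232, -0.9764258 ]]), 't': array([0.01101642, 0.43341718, 1.07727037])}
```

View pics/scene0.png

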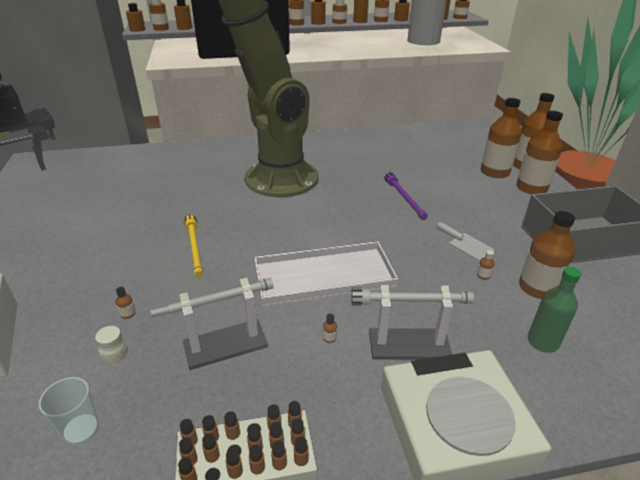

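View pics/top0.png

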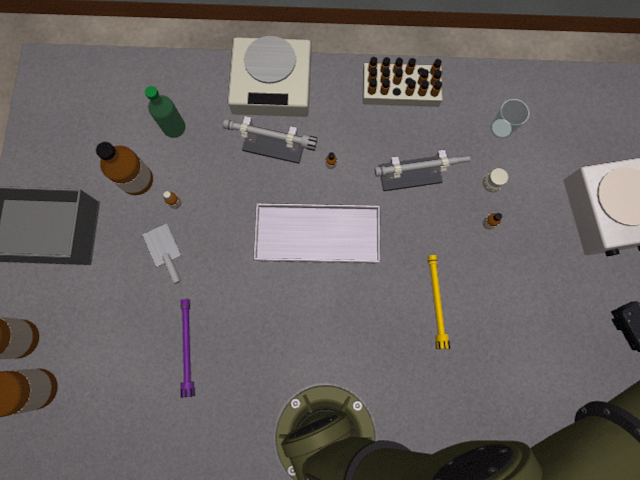

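The top view gives these candidates:
- The wide-headed shaft at about (270,134), with its slotted head at (312,143).
- The slim shaft at about (423,165), with its plain tip at (468,159).
- The purple look-alike at (186,348).
- The yellow look-alike at (439,300).

I choose the first. In the scene view its head is at (358,297). I'll check the choice in a close crop and measure it.

```bash
python3 - <<'E'
import cv2,numpy as np
a=cv2.imread("pics/top0.png")[100:200,200:500]; b=cv2.imread("pics/scene0.png")[270:370,330:490]
cv2.imwrite("pics/c1.png",np.vstack([cv2.resize(a,(750,250),interpolation=cv2.INTER_CUBIC),cv2.resize(cv2.copyMakeBorder(b,0,0,0,140),(750,250),interpolation=cv2.INTER_CUBIC)]))
E
cat > h.py <<'E'
import numpy as np
from bench import ctrl
def ray(n,u,v):
    c=ctrl.camera_info(n);R=c["R"];K=c["camera_matrix"]
    return -R.T@c["t"], R.T@np.linalg.solve(K,[u,v,1.])
def onz(n,u,v,z):
    o,d=ray(n,u,v); return o+d*(z-o[2])/d[2]
def proj(n,X):
    c=ctrl.camera_info(n); p=c["camera_matrix"]@(c["R"]@np.array(X)+c["t"]); return p[:2]/p[2]
def tri(p,q):
    A=[];B=[]
    for n,(u,v) in(("top",p),("scene",q)):
        o,d=ray(n,u,v);d/=np.linalg.norm(d);P=np.eye(3)-np.outer(d,d);A.append(P);B.append(P@o)
    return np.linalg.lstsq(np.vstack(A),np.hstack(B),rcond=None)[0]
E
```

```text
Traceback (most recent call last):
cv2.error: OpenCV(4.12.0) :-1: error: (-5:Bad argument) in function 'copyMakeBorder'
> Overload resolution failed:
>  - copyMakeBorder() missing required argument 'borderType' (pos 6)
>  - copyMakeBorder() missing required argument 'borderType' (pos 6)
```

```bash
python3 - <<'E'
import cv2,numpy as np
a=cv2.imread("pics/top0.png")[105:175,210:350]; b=cv2.imread("pics/scene0.png")[275:375,335:485]
cv2.imwrite("pics/c1.png",cv2.resize(a,None,fx=5,fy=5,interpolation=cv2.INTER_CUBIC))
cv2.imwrite("pics/c2.png",cv2.resize(b,None,fx=5,fy=5,interpolation=cv2.INTER_CUBIC))
E
```

```text
(no output)
```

View pics/c1.png

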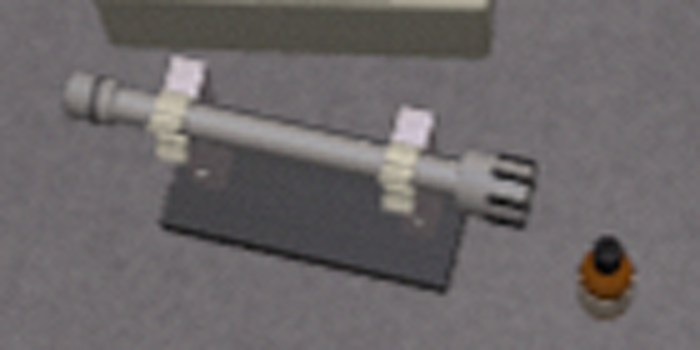

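View pics/c2.png

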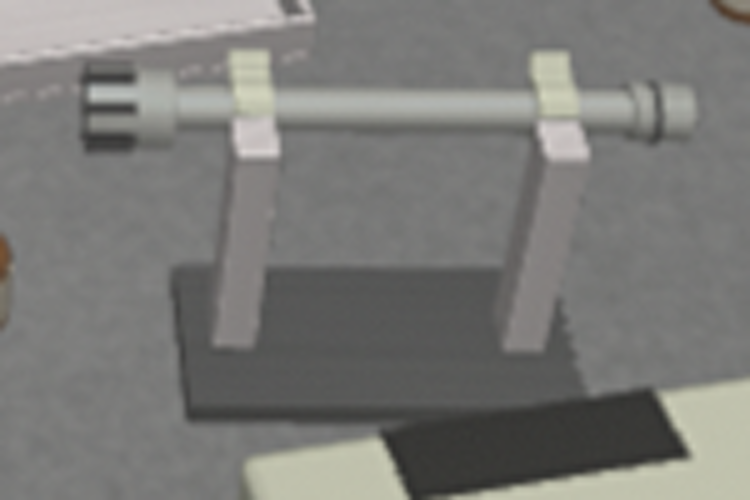

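The crop confirms the slotted wide head at crop (500,185) in the top view and (110,105) in the scene view. Both clips are on the bare tube. Next I measure the shaft and the tray.

```bash
python3 - <<'E'
import cv2
from h import *
T=lambda x,y:(210+(x-2)/5,105+(y-2)/5)
S=lambda x,y:(335+(x-2)/5,275+(y-2)/5)
P={}
for k,p,q in(("coup",(66,95),(696,110)),("head",(533,189),(84,106)),("clip+",(170,112),(556,105)),("clip-",(401,163),(252,104))):
    P[k]=tri(T(*p),S(*q)); print(k,P[k].round(4),onz("top",*T(*p),.11).round(4),onz("scene",*S(*q),.11).round(4))
d=P["coup"]-P["head"];print(np.linalg.norm(d[:2]),"yaw of +y axis off world y",np.arctan2(-d[0],d[1]))
d=P["clip+"]-P["clip-"];print(np.linalg.norm(d[:2]),np.arctan2(-d[0],d[1]), (P["clip+"]+P["clip-"])/2)
im=cv2.imread("pics/top0.png")
hsv=cv2.cvtColor(im,cv2.COLOR_BGR2HSV)
m=((im.min(2)>165)*255).astype('uint8'); m[:195]=0;m[275:]=0;m[:,:240]=0;m[:,395:]=0
c=max(cv2.findContours(m,0,2)[0],key=cv2.contourArea);r=cv2.minAreaRect(c);print(r)
pts=[onz("top",*p,.025) for p in cv2.boxPoints(r)]
print(np.round(pts,4),np.mean(pts,0))
print([np.linalg.norm(pts[i]-pts[i-1]).round(4) for i in range(4)])
for q in((257,256),(381,244),(396,276),(262,300)):print(q,onz("scene",*q,.025).round(4))
for n in("bottle",):
    print(onz("top",331,166,0),onz("top",331,154,.06),tri((331,154),(330,318)))
E
```

```text
coup [0.6977 0.2634 0.1116] [0.6988 0.2644 0.11  ] [0.6962 0.2636 0.11  ]
head [0.6573 0.0432 0.1147] [0.6596 0.0439 0.11  ] [0.6525 0.044  0.11  ]
clip+ [0.689  0.2128 0.115 ] [0.692  0.2151 0.11  ] [0.6842 0.2142 0.11  ]
clip- [0.6677 0.1042 0.1148] [0.6703 0.1058 0.11  ] [0.6629 0.1048 0.11  ]
0.22385195779038355 yaw of +y axis off world y -0.18118661769566682
0.11070520521865654 -0.1931500292329576 [0.67836291 0.15848792 0.11487532]
((316.44781494140625, 233.98947143554688), (124.11080932617188, 51.93343734741211), 1.0912163257598877)
[[ 0.3954  0.1826  0.025 ]
 [ 0.5239  0.1887  0.025 ]
 [ 0.5291 -0.1137  0.025 ]
 [ 0.4005 -0.1126  0.025 ]] [0.46222073 0.03628329 0.025     ]
[np.float64(0.2953), np.float64(0.1287), np.float64(0.3024), np.float64(0.1287)]
(257, 256) [ 0.3958 -0.111   0.025 ]
(381, 244) [0.4046 0.1848 0.025 ]
(396, 276) [0.5228 0.1824 0.025 ]
(262, 300) [ 0.5435 -0.1141  0.025 ]
[6.46511692e-01 6.34148644e-03 2.22044605e-16] [0.65346567 0.00805176 0.06      ] [0.65301812 0.006505   0.06031754]
```

```bash
python3 - <<'E'
import cv2
a=cv2.imread("pics/top0.png")[195:275,240:395]
cv2.imwrite("pics/c3.png",cv2.resize(a,None,fx=5,fy=5,interpolation=cv2.INTER_CUBIC))
E
```

```text
(no output)
```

View pics/c3.png

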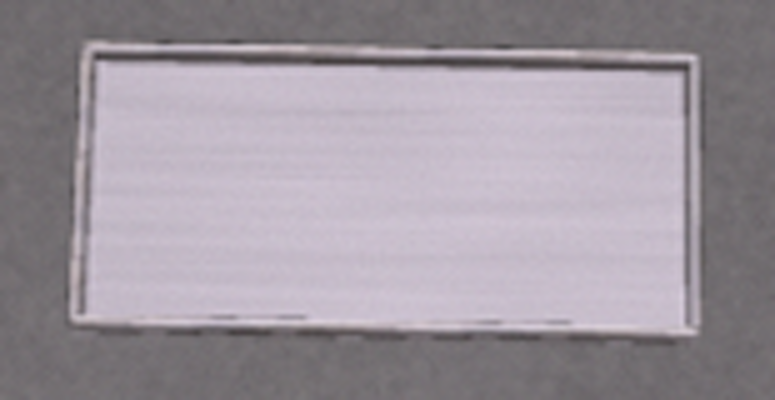

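```bash
cat >> h.py <<'E'
from scipy.spatial.transform import Rotation as Ro
def Rt(yaw,s=1):
    z=s*np.array([np.cos(yaw),np.sin(yaw),0]);y=np.array([0,0,-1.]);return np.column_stack([np.cross(y,z),y,z])
def togo(p,yaw,s=1):
    st=ctrl.get_state();R=Ro.from_rotvec(st["tool_rot"])
    rv=(R.inv()*Ro.from_matrix(Rt(yaw,s))).as_rotvec()
    d=np.array(p)-st["position"]
    print("t",round(st["time"],2),"pos",st["position"].round(4),"turn",rv.round(3),"mm tool now",(1e3*R.inv().apply(d)).round(1),"mm in target frame",(1e3*Rt(yaw,s).T@d).round(1),"F",st["ft_force"].round(1),"w",round(st["grip_width"],3),"q",st["joint_positions"].round(2))
E
python3 - <<'E'
from h import *
C=[onz("top",240+(x-2)/5,195+(y-2)/5,.025) for x,y in((85,43),(697,57),(697,333),(70,322))]
print(np.round(C,4),np.mean(C,0))
for i in range(4):
    d=C[i]-C[i-1];print(np.linalg.norm(d),np.arctan2(d[1],d[0]))
print(Ro.from_rotvec(ctrl.get_state()["tool_rot"]).as_matrix().round(3))
for s in(1,-1): togo([.678,.159,.22],-.185,s)
print("balance near edge",onz("top",270,115,0),onz("top",270,107,.05))
E
```

```text
[[ 0.5334  0.1852  0.025 ]
 [ 0.5373 -0.1136  0.025 ]
 [ 0.4004 -0.1149  0.025 ]
 [ 0.3948  0.1833  0.025 ]] [0.46644776 0.034987   0.025     ]
0.13859823172819202 0.013287381436237724
0.29884190657655546 -1.5577047603432272
0.13688695595940958 -3.131987571122478
0.298342426443771 1.5896266495417788
[[-0.903 -0.001  0.429]
 [-0.429  0.001 -0.903]
 [ 0.    -1.    -0.002]]
t 0.1 pos [ 0.2788 -0.5866  0.2216] turn [ 0.002 -0.942 -0.001] mm tool now [-680.6    2.4 -502. ] mm in target frame [-806.3    1.6  255.2] F [0.5 0.7 0.1] w 0.999 q [ 1.14  0.32 -0.07  1.45  0.02  1.37 -0.06]
t 0.1 pos [ 0.2788 -0.5866  0.2216] turn [1.0e-03 2.2e+00 2.0e-03] mm tool now [-680.6    2.4 -502. ] mm in target frame [ 806.3    1.6 -255.2] F [0.5 0.7 0.1] w 0.999 q [ 1.14  0.32 -0.07  1.45  0.02  1.37 -0.06]
balance near edge [0.78164032 0.1695172  0.        ] [0.77756559 0.16429439 0.05      ]
```

Tray: centre (0.4665, 0.035), yaw about 0.014, measured size 138 x 298 mm (true size 140 x 300). Shaft middle: (0.678, 0.159, 0.11), yaw -0.185, measured length 0.224 m (true length 0.22). These agree, so I start with the turn.

Request:
play_rows(translation=[[0,0,0],[0,0,0],[0,0,0],[0,0,0],[0,0,0],[0,0,0],[0,0,0],[0,0,0],[0,0,0],[0,0,0]], turn=[[0,-0.118,0],[0,-0.118,0],[0,-0.118,0],[0,-0.118,0],[0,-0.118,0],[0,-0.118,0],[0,-0.118,0],[0,-0.118,0],[0,0,0],[0,0,0]], fingers=[0.15,0.15,0.15,0.15,0.15,0.15,0.15,0.15,0.15,0.15], grip_force=40)

```text
time: 0.93
position: [0.2789, -0.5869, 0.2221]
tool_rot: [-1.115, 1.346, -1.344]
ft_force: [0.5, -0.8, 0.7]
grip_width: 0.579
```

```bash
python3 -c "
from h import *
togo([.678,.159,.2],-.185)"
```

```text
t 0.93 pos [ 0.2789 -0.5869  0.2221] turn [ 0.    -0.001 -0.001] mm tool now [-806.9   22.6  254. ] mm in target frame [-806.6   22.1  255.1] F [ 0.5 -0.8  0.7] w 0.579 q [ 1.24  0.33 -0.19  1.45  0.06  1.37  0.86]
```

Request:
play_rows(translation=[[-20,0,10],[-30,0,12],[-30,0,12],[-30,0,12],[-30,0,12],[-30,0,12],[-30,0,12],[-30,0,12],[-30,0,12],[-30,0,12]], turn=[[0,0,0],[0,0,0],[0,0,0],[0,0,0],[0,0,0],[0,0,0],[0,0,0],[0,0,0],[0,0,0],[0,0,0]], fingers=[0.15,0.15,0.15,0.15,0.15,0.15,0.15,0.15,0.15,0.15])

```text
time: 1.77
position: [0.4484, -0.3219, 0.2226]
tool_rot: [-1.115, 1.345, -1.346]
ft_force: [1.5, -0.9, -0.0]
grip_width: 0.574
```

Request:
play_rows(translation=[[-30,0,12],[-30,0,12],[-30,0,12],[-30,0,12],[-30,0,10],[-30,0,10],[-30,0,10],[-30,0,10],[-30,0,8],[-30,0,8]], turn=[[0,0,0],[0,0,0],[0,0,0],[0,0,0],[0,0,0],[0,0,0],[0,0,0],[0,0,0],[0,0,0],[0,0,0]], fingers=[0.15,0.15,0.15,0.15,0.15,0.15,0.15,0.15,0.15,0.15])

```text
time: 2.6
position: [0.6052, -0.046, 0.2224]
tool_rot: [-1.115, 1.345, -1.345]
ft_force: [0.2, 0.2, -0.6]
grip_width: 0.575
```

```bash
python3 -c "
from h import *
togo([.678,.159,.2],-.185)"
```

```text
t 2.6 pos [ 0.6052 -0.046   0.2224] turn [ 0.    -0.002  0.   ] mm tool now [-215.    22.4   33.5] mm in target frame [-214.9   22.4   33.9] F [ 0.2  0.2 -0.6] w 0.575 q [ 0.53  0.28 -0.6   1.55  0.16  1.36 -0.27]
```

Request:
play_rows(translation=[[-30,2,5],[-30,3,5],[-30,3,5],[-30,3,5],[-30,3,5],[-30,3,5],[-20,3,3],[-10,2,1],[-5,0,0],[0,0,0]], turn=[[0,0,0],[0,0,0],[0,0,0],[0,0,0],[0,0,0],[0,0,0],[0,0,0],[0,0,0],[0,0,0],[0,0,0]], fingers=[0.15,0.15,0.15,0.15,0.15,0.15,0.15,0.15,0.15,0.15])

```text
time: 3.43
position: [0.6769, 0.1584, 0.2001]
tool_rot: [-1.118, 1.343, -1.343]
ft_force: [-0.6, -1.1, -0.1]
grip_width: 0.572
```

```bash
python3 -c "
from h import *
import cv2
togo([.678,.159,.098],-.185)
a=ctrl.get_image('top');b=ctrl.get_image('scene')
a=cv2.resize(a[70:220,200:400],(800,600));b=cv2.resize(b[200:380,310:550],(800,600))
cv2.imwrite('pics/a1.png',a);cv2.imwrite('pics/b1.png',b)
"
```

```text
t 3.43 pos [0.6769 0.1584 0.2001] turn [0.001 0.002 0.   ] mm tool now [ -0.8 102.1   1. ] mm in target frame [ -0.7 102.1   0.9] F [-0.6 -1.1 -0.1] w 0.572 q [ 0.17  0.5  -0.64  1.33  0.3   1.4  -0.64]
```

View pics/a1.png

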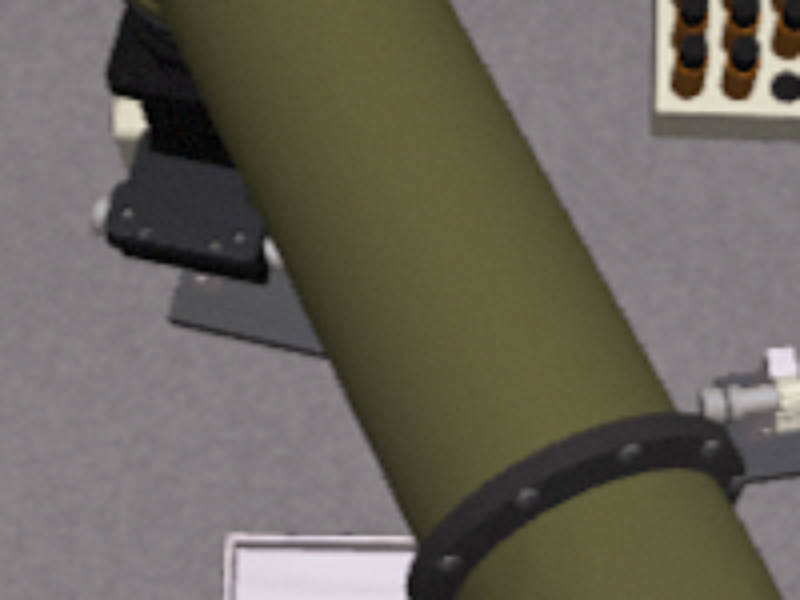

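View pics/b1.png

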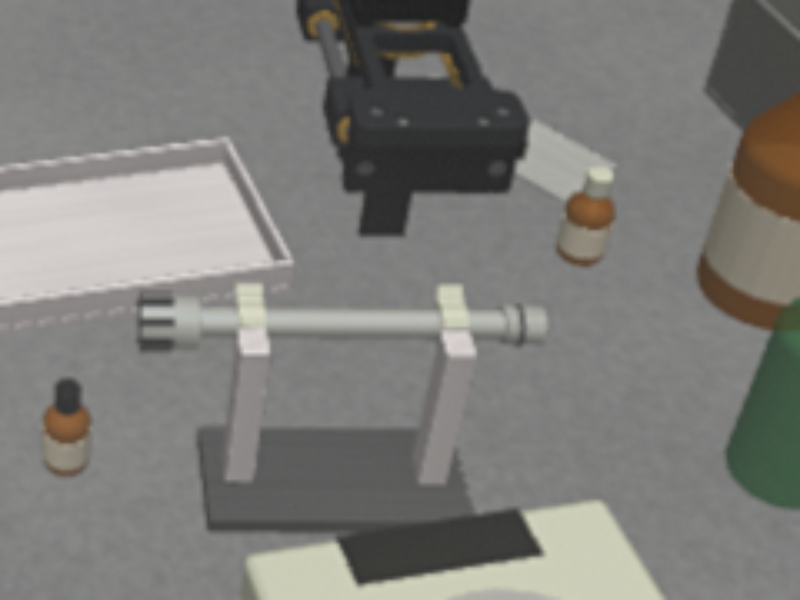

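```bash
python3 -c "
from h import *
for X in([.677,.1584,.2],[.716,.151,.2],[.678,.159,.11]):
  p=proj('scene',X);print((p-[310,200])*10/3)"
```

```text
[374.1011687  194.75546388]
[388.8568194  245.17577696]
[353.37877277 323.95600403]
```

The finger tip projects where it appears, about (384,235) in the crop, and the clip midpoint is at about (352,322), as predicted. I descend until the tips are 12 mm below the shaft axis.

Request:
play_rows(translation=[[-1,10,1],[0,14,0],[0,14,0],[0,14,0],[0,14,0],[0,12,0],[0,10,0],[0,8,0],[0,6,0],[0,0,0]], turn=[[0,0,0],[0,0,0],[0,0,0],[0,0,0],[0,0,0],[0,0,0],[0,0,0],[0,0,0],[0,0,0],[0,0,0]], fingers=[0.15,0.15,0.15,0.15,0.15,0.15,0.15,0.15,0.15,0.15])

```text
time: 4.37
position: [0.6777, 0.1585, 0.0969]
tool_rot: [-1.119, 1.344, -1.342]
ft_force: [-0.5, -0.2, -0.3]
grip_width: 0.578
```

```bash
python3 -c "
from h import *
import cv2
togo([.678,.159,.098],-.185)
b=ctrl.get_image('scene')
b=cv2.resize(b[200:380,310:550],(800,600))
cv2.imwrite('pics/b2.png',b)
"
```

```text
t 4.37 pos [0.6777 0.1585 0.0969] turn [0.002 0.002 0.001] mm tool now [-0.5 -1.1  0.2] mm in target frame [-0.5 -1.1  0.2] F [-0.5 -0.2 -0.3] w 0.578 q [ 0.17  0.57 -0.61  1.45  0.34  1.23 -0.67]
```

View pics/b2.png

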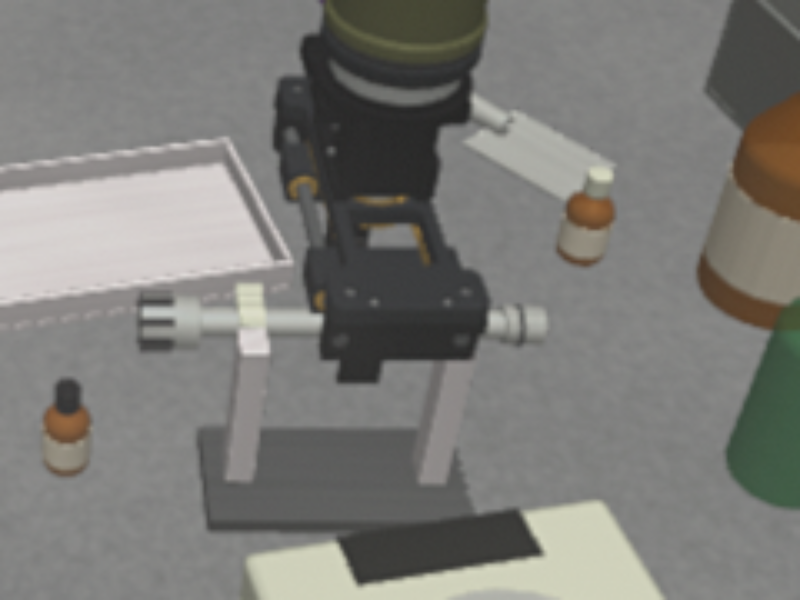

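```bash
python3 -c "
from h import *
yaw=-.185;R=np.array([[np.cos(yaw),-np.sin(yaw)],[np.sin(yaw),np.cos(yaw)]])
loc=lambda X:np.r_[R.T@(X[:2]-[.678,.159]),X[2]].round(4)
def px(a,b):return 310+a*.3,200+b*.3
for a in((338,380),(380,382)):print('tip',loc(onz('scene',*px(*a),.097)))
for a in((322,358),(474,358),(485,300),(338,355),(380,355)):
  for z in(.097,.11,.12,.13,.14,.15):
    print(a,loc(onz('scene',*px(*a),z)))
"
```

```text
tip [ 0.0297 -0.0118  0.097 ]
tip [0.0312 0.0105 0.097 ]
(322, 358) [ 0.013  -0.0178  0.097 ]
(322, 358) [ 0.0262 -0.0214  0.11  ]
(322, 358) [ 0.0363 -0.0242  0.12  ]
(322, 358) [ 0.0464 -0.027   0.13  ]
(322, 358) [ 0.0565 -0.0298  0.14  ]
(322, 358) [ 0.0666 -0.0325  0.15  ]
(474, 358) [0.0132 0.0653 0.097 ]
(474, 358) [0.0264 0.0599 0.11  ]
(474, 358) [0.0365 0.0558 0.12  ]
(474, 358) [0.0466 0.0517 0.13  ]
(474, 358) [0.0567 0.0475 0.14  ]
(474, 358) [0.0668 0.0434 0.15  ]
(485, 300) [-0.0332  0.0827  0.097 ]
(485, 300) [-0.0191  0.0769  0.11  ]
(485, 300) [-0.0082  0.0725  0.12  ]
(485, 300) [0.0026 0.0681 0.13  ]
(485, 300) [0.0135 0.0636 0.14  ]
(485, 300) [0.0244 0.0592 0.15  ]
(338, 355) [ 0.0108 -0.0086  0.097 ]
(338, 355) [ 0.0239 -0.0125  0.11  ]
(338, 355) [ 0.0341 -0.0154  0.12  ]
(338, 355) [ 0.0442 -0.0183  0.13  ]
(338, 355) [ 0.0544 -0.0213  0.14  ]
(338, 355) [ 0.0645 -0.0242  0.15  ]
(380, 355) [0.0108 0.0144 0.097 ]
(380, 355) [0.024  0.0101 0.11  ]
(380, 355) [0.0341 0.0067 0.12  ]
(380, 355) [0.0443 0.0034 0.13  ]
(380, 355) [5.44e-02 1.00e-04 1.40e-01]
(380, 355) [ 0.0646 -0.0032  0.15  ]
```

The tip measures y ±11 mm around the shaft middle. The dark block solves to ±37 mm wide at z of about 0.165, so it is the gripper's body, clear above the 125 mm clips. I close the gripper.

Request:
play_rows(translation=[[0,0,0],[0,0,0],[0,0,0],[0,0,0],[0,0,0],[0,0,0],[0,0,0],[0,0,0],[0,0,0],[0,0,0]], turn=[[0,0,0],[0,0,0],[0,0,0],[0,0,0],[0,0,0],[0,0,0],[0,0,0],[0,0,0],[0,0,0],[0,0,0]], fingers=[-1,-1,-1,-1,-1,-1,-1,-1,-1,-1], grip_force=45)

```text
time: 5.25
position: [0.6782, 0.1588, 0.0987]
tool_rot: [-1.117, 1.343, -1.343]
ft_force: [-2.4, -0.0, 2.3]
grip_width: 0.171
```

```bash
python3 -c "
from h import *
togo([.678,.159,.098],-.185)"
```

```text
t 5.25 pos [0.6782 0.1588 0.0987] turn [0.    0.002 0.   ] mm tool now [-0.2  0.7 -0.2] mm in target frame [-0.2  0.7 -0.2] F [-2.4 -0.   2.3] w 0.171 q [ 0.17  0.57 -0.62  1.45  0.34  1.23 -0.67]
```

Request:
play_rows(translation=[[0,0,-4],[0,0,-5],[0,0,-6],[0,0,-6],[0,0,-6],[0,0,-6],[0,0,-6],[0,0,-6],[0,0,-5],[0,0,0]], turn=[[0,0,0],[0,0,0],[0,0,0],[0,0,0],[0,0,0],[0,0,0],[0,0,0],[0,0,0],[0,0,0],[0,0,0]], fingers=[-1,-1,-1,-1,-1,-1,-1,-1,-1,-1])

```text
time: 6.08
position: [0.6279, 0.1685, 0.0986]
tool_rot: [-1.119, 1.342, -1.342]
ft_force: [-0.4, 0.7, -1.5]
grip_width: 0.167
```

```bash
python3 -c "
from h import *
import cv2
togo([.4665,.035,.12],.014)
a=ctrl.get_image('scene')
cv2.imwrite('pics/b3.png',a)
"
```

```text
t 6.08 pos [0.6279 0.1685 0.0986] turn [ 0.001 -0.196  0.   ] mm tool now [ 160.5  -21.3 -134.7] mm in target frame [ 131.3  -21.4 -163.3] F [-0.4  0.7 -1.5] w 0.167 q [ 0.19  0.48 -0.64  1.58  0.31  1.18 -0.7 ]
```

View pics/b3.png

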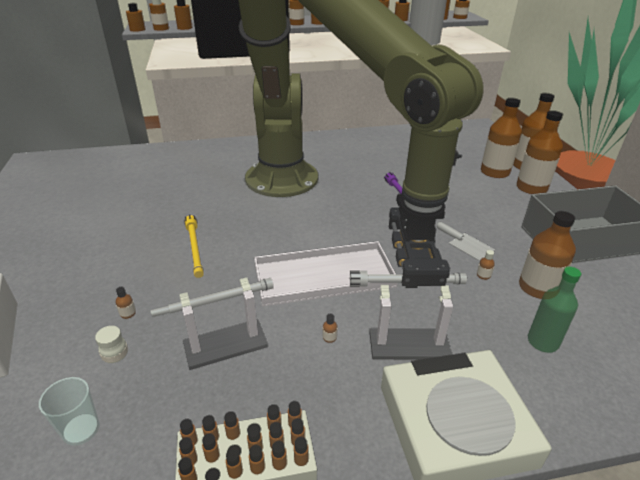

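The shaft is out and level at (350–465, 278), and the slim shaft is untouched. I move back and up first, then sideways.

Request:
play_rows(translation=[[0,-3,-8],[0,-3,-15],[0,-3,-18],[0,-3,-18],[0,-3,-18],[0,-3,-18],[4,-3,-18],[8,0,-15],[10,0,-10],[10,0,-5]], turn=[[0,-0.02,0],[0,-0.02,0],[0,-0.02,0],[0,-0.02,0],[0,-0.02,0],[0,-0.02,0],[0,-0.02,0],[0,-0.02,0],[0,-0.02,0],[0,-0.016,0]], fingers=[-1,-1,-1,-1,-1,-1,-1,-1,-1,-1])

```text
time: 6.97
position: [0.4845, 0.1501, 0.1198]
tool_rot: [-1.218, 1.196, -1.198]
ft_force: [0.1, -0.1, -1.5]
grip_width: 0.171
```

```bash
python3 -c "
from h import *
togo([.4665,.04,.07],.014)"
```

```text
t 6.97 pos [0.4845 0.1501 0.1198] turn [0.    0.003 0.001] mm tool now [109.7  49.9 -19.9] mm in target frame [109.8  49.8 -19.6] F [ 0.1 -0.1 -1.5] w 0.171 q [ 0.35  0.16 -0.75  1.91  0.12  1.12 -0.43]
```

Request:
play_rows(translation=[[6,0,-2],[12,2,-3],[15,6,-3],[15,6,-3],[15,6,-3],[15,6,-3],[12,6,-2],[11,6,-1],[8,6,0],[0,6,0]], turn=[[0,0,0],[0,0,0],[0,0,0],[0,0,0],[0,0,0],[0,0,0],[0,0,0],[0,0,0],[0,0,0],[0,0,0]], fingers=[-1,-1,-1,-1,-1,-1,-1,-1,-1,-1])

```text
time: 7.8
position: [0.4681, 0.0387, 0.0692]
tool_rot: [-1.214, 1.201, -1.202]
ft_force: [0.4, 0.4, -1.9]
grip_width: 0.168
```

```bash
python3 -c "
from h import *
import cv2
togo([.4665,.04,.012],.014)
a=ctrl.get_image('scene')[200:360,220:440];b=ctrl.get_image('top')[180:300,230:410]
cv2.imwrite('pics/b4.png',cv2.resize(a,None,fx=3.5,fy=3.5));cv2.imwrite('pics/a4.png',cv2.resize(b,None,fx=4,fy=4))
"
```

```text
t 7.8 pos [0.4681 0.0387 0.0692] turn [-0.    -0.004  0.001] mm tool now [-1.3 57.2 -1.6] mm in target frame [-1.3 57.2 -1.6] F [ 0.4  0.4 -1.9] w 0.168 q [ 0.5   0.12 -0.67  2.04  0.09  1.   -0.2 ]
```

View pics/b4.png

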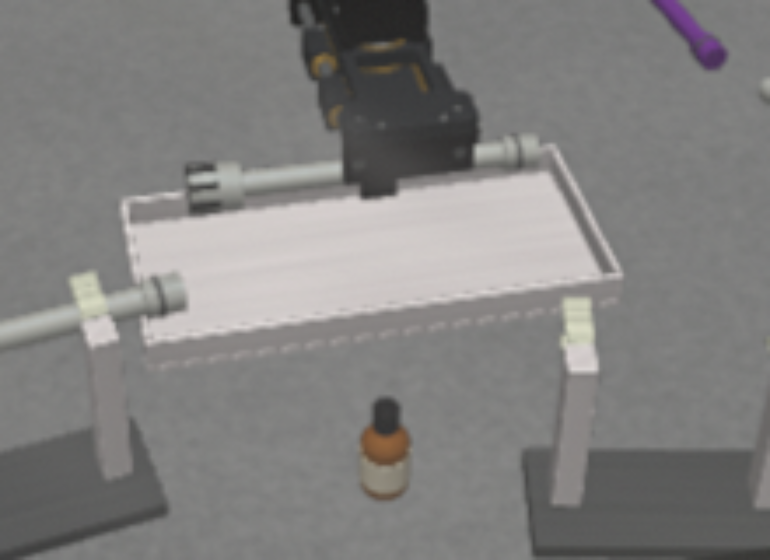

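View pics/a4.png

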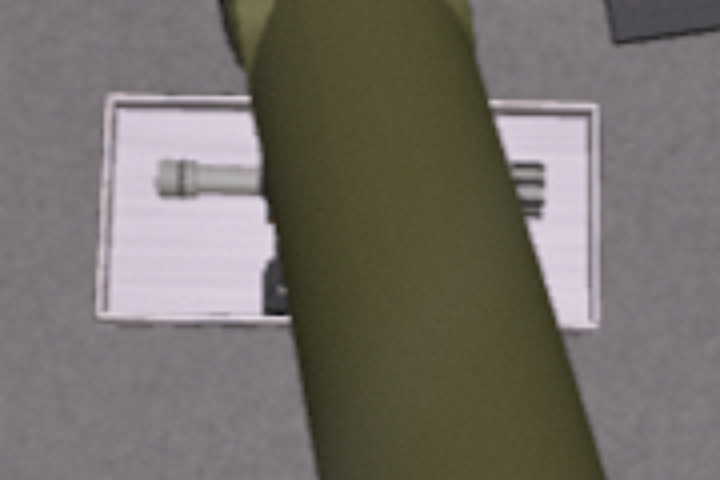

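The shaft is level over the tray, with its coupling at top-crop (160,178) and its head at (545,190), both inside the rim. I lower it.

Request:
play_rows(translation=[[0,5,-1],[-1,8,-1],[0,8,0],[0,8,0],[0,8,0],[0,8,0],[0,6,0],[0,4,0],[0,2,0],[0,0,0]], turn=[[0,0,0],[0,0,0],[0,0,0],[0,0,0],[0,0,0],[0,0,0],[0,0,0],[0,0,0],[0,0,0],[0,0,0]], fingers=[-1,-1,-1,-1,-1,-1,-1,-1,-1,-1])

```text
time: 8.73
position: [0.4654, 0.0416, 0.0121]
tool_rot: [-1.216, 1.2, -1.199]
ft_force: [-0.4, 0.5, -2.0]
grip_width: 0.166
```

```bash
python3 -c "
from h import *
import cv2
togo([.4665,.04,.010],.014)
a=ctrl.get_image('scene')[200:360,220:440]
cv2.imwrite('pics/b5.png',cv2.resize(a,None,fx=3.5,fy=3.5))
"
```

```text
t 8.73 pos [0.4654 0.0416 0.0121] turn [ 0.001 -0.001 -0.   ] mm tool now [1.6 2.1 1.1] mm in target frame [1.6 2.1 1.1] F [-0.4  0.5 -2. ] w 0.166 q [ 0.47  0.22 -0.65  2.09  0.17  0.89 -0.27]
```

View pics/b5.png

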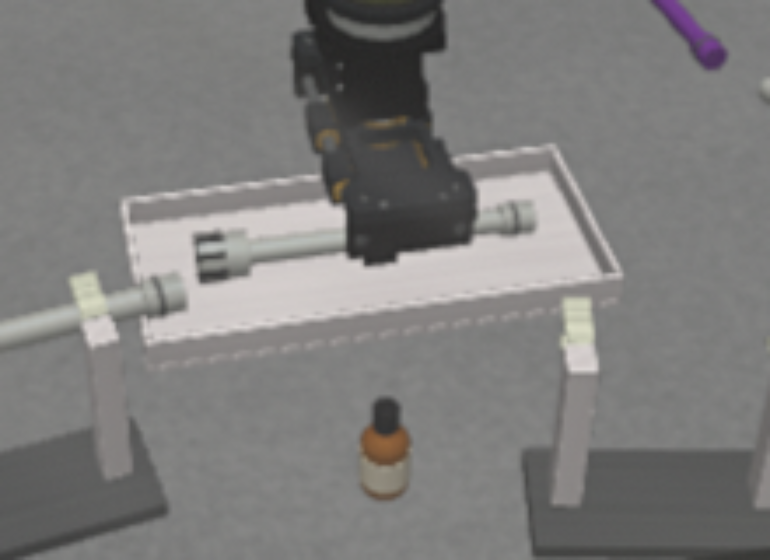

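Request:
play_rows(translation=[[0,1,0],[0,1,0],[0,0,0],[0,0,0],[0,0,0],[0,0,0],[0,0,0],[0,0,0],[0,0,0],[0,0,0]], turn=[[0,0,0],[0,0,0],[0,0,0],[0,0,0],[0,0,0],[0,0,0],[0,0,0],[0,0,0],[0,0,0],[0,0,0]], fingers=[-1,-1,-1,-1,-0.5,-0.4,-0.3,-0.2,-0.1,-0.1])

```text
time: 9.62
position: [0.4658, 0.0416, 0.0106]
tool_rot: [-1.215, 1.199, -1.2]
ft_force: [0.7, -0.2, -0.1]
grip_width: 0.423
```

Request:
play_rows(translation=[[0,0,0],[0,0,0],[0,0,0],[0,0,0],[0,-4,0],[0,-8,0],[0,-12,0],[0,-16,0],[0,-20,0],[0,-20,0]], turn=[[0,0,0],[0,0,0],[0,0,0],[0,0,0],[0,0,0],[0,0,0],[0,0,0],[0,0,0],[0,0,0],[0,0,0]], fingers=[0,0,0,0,0,0,0,0,0,0])

```text
time: 10.45
position: [0.4658, 0.0418, 0.0924]
tool_rot: [-1.215, 1.199, -1.2]
ft_force: [0.8, 0.4, -0.1]
grip_width: 0.5
```

Request:
play_rows(translation=[[0,-20,0],[0,-20,0],[0,-15,0],[0,-5,0],[0,0,0],[0,0,0],[0,0,0],[0,0,0],[0,0,0],[0,0,0]], turn=[[0,0,0],[0,0,0],[0,0,0],[0,0,0],[0,0,0],[0,0,0],[0,0,0],[0,0,0],[0,0,0],[0,0,0]], fingers=[0,0,0,0,0,0,0,0,0,0])

```text
time: 11.28
position: [0.4653, 0.0416, 0.1499]
tool_rot: [-1.216, 1.201, -1.199]
ft_force: [0.5, -0.6, -0.4]
grip_width: 0.499
```

```bash
python3 -c "
from h import *
import cv2,time
togo([.4665,.04,.010],.014)
for i in(0,1):
  A=ctrl.get_image('scene');cv2.imwrite(f'pics/f{i}.png',A)
a=A[180:360,140:440]
cv2.imwrite('pics/b6.png',cv2.resize(a,None,fx=2.6,fy=2.6))
cv2.imwrite('pics/a6.png',cv2.resize(ctrl.get_image('top')[130:300,230:490],None,fx=3,fy=3))
p=cv2.imread('pics/f0.png');print('still diff',cv2.absdiff(p,A)[230:300,250:400].max())
o=cv2.imread('pics/scene0.png');print('slim change',cv2.absdiff(o,A)[275:365,145:275].max())
"
```

```text
t 11.28 pos [0.4653 0.0416 0.1499] turn [ 0.001 -0.001 -0.   ] mm tool now [  1.7 139.9   1.4] mm in target frame [  1.7 139.9   1.2] F [ 0.5 -0.6 -0.4] w 0.499 q [ 0.53  0.01 -0.67  1.96  0.01  1.17 -0.13]
still diff 5
slim change 12
```

View pics/b6.png

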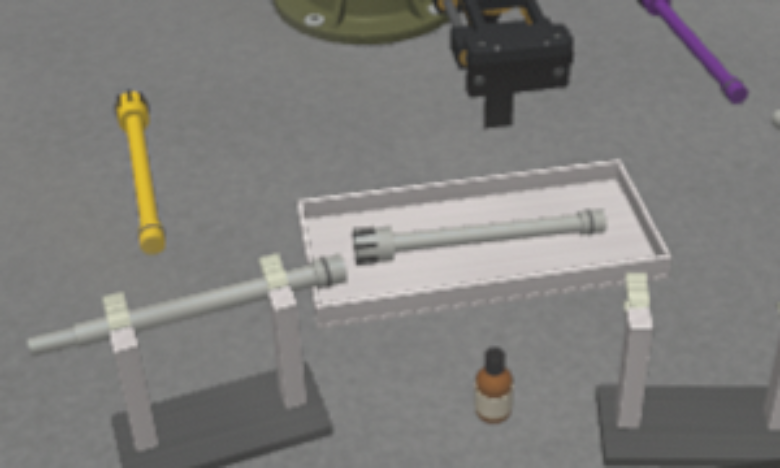

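View pics/a6.png

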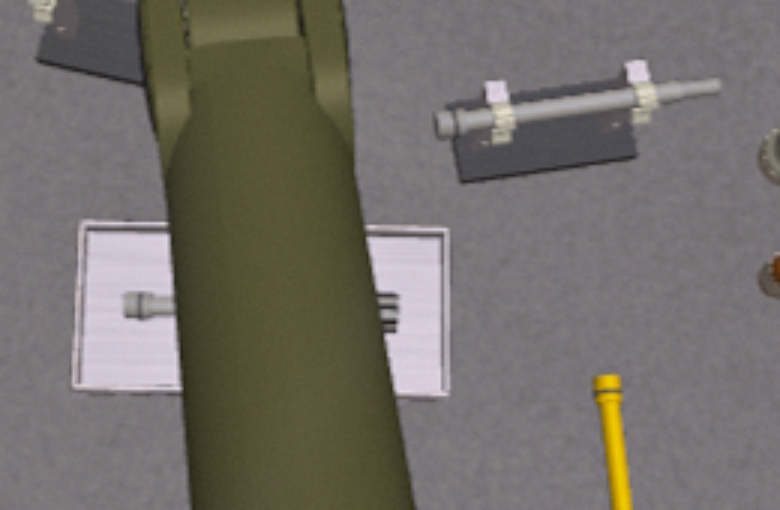

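The wide shaft lies inside the tray, with its head at crop (370,244) and its coupling at (595,220). The slim shaft is still in its clips. I do a last height check from the two views, then hand in.

```bash
python3 -c "
from h import *
a=tri((271.7,231.3),(372.3,265));b=tri((363,234.3),(276.5,274.2))
print(a.round(4),b.round(4),np.linalg.norm(a-b).round(3),'mid',((a+b)/2).round(4))
togo([.4665,.04,.010],.014)
print(ctrl.close_job())"
```

```text
[0.4664 0.1454 0.0161] [ 0.4654 -0.0752  0.0228] 0.221 mid [0.4659 0.0351 0.0195]
t 11.43 pos [0.4655 0.0416 0.1502] turn [ 0.001 -0.001 -0.   ] mm tool now [  1.6 140.2   1. ] mm in target frame [  1.6 140.2   0.9] F [-0.5  0.6  0.6] w 0.504 q [ 0.53  0.01 -0.67  1.96  0.01  1.17 -0.13]
the job is handed in; nothing more can be done
None
```

I gripped the wide-headed shaft midway between its clips and pulled it 50 mm level out of them. Then I lowered it into the tray, let go about 2–3 mm above the floor, and raised the gripper clear. I handed the job in at about 11.4 s.

What the last checks showed:
- **Shaft in the tray:** the two views give a length of 0.221 m and both ends inside the rim. Its middle is about 6 mm along and 1 mm across from where I aimed the grip, and within 2 mm of the tray's centre.
- **Height:** the two views put its middle at 19.5 mm, under the 21 mm limit. That is about 2 mm above the 17 mm I expected, which is within the calibration error.
- **At rest:** two pictures in a row showed no motion.
- **Slim shaft:** the picture around it is unchanged since the start (largest pixel difference 12), so it is still in its clips.
- **Robot:** the gripper is 0.15 m up with no contact force showing.

No check failed.

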